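Swing the video microscope over the ring clamp

TASK

Swing the heavy video microscope round on its boom until its lens stands over the gold ring in the clamp, and leave it there at rest with your hand off. The boom runs on ball bearings and hardly brakes itself: push it and slow it down gently, without jolts or letting it bounce away, touching it only on its two springy blue side bumpers, and never let it run against its end stops. Do not disturb the clamp or the things lying on the bench.

Things in the scene. Friction and masses are not known exactly. Their poses are not given: they have to be found in the camera images.
- boom (a joint): swing angle of the microscope boom about the vertical column, rad. Seen from above it grows anticlockwise: the head then moves to the robot's right (towards -y). End stops at -1.05 and +1.05. Ball bearings: friction only 0.001 N m, damping 0.005 N m s/rad; once pushed it coasts for many seconds
- axis (a point): point on the column's vertical swing axis, 217 mm above the bench; the column stands beyond the head, its white hub is 84 mm wide, top at 245 mm. The white boom arm (50 mm wide, top at 238 mm) is not to be touched. All that swings has a nominal inertia of 0.30 kg m2 about this axis (3.3 kg felt at the bumpers); the real one is 0.7 to 1.4 times that
- lens (a point): centre of the lens under the microscope head, 300 mm from the swing axis, 138 mm above the bench; it views a circle of 44 mm. The head is a white block 110 mm (along the boom) x 126 mm (across), 165 to 265 mm above the bench, with a grey cap (146 mm across, up to 272 mm high) and a black ring light 92 mm wide below
- ring (a point): centre of the small gold ring (27 mm across) held upright in the wooden jaws of the ring clamp, 86 mm above the bench and 300 mm from the swing axis. The clamp sits on a low bracket on the same column, locked at an angle that differs from day to day
- jar: amber bottle, 60 mm across, 130 mm high, standing on the bench; origin under its middle; leave alone
- dish: terracotta dish, 100 mm across, 30 mm high; origin under its middle; leave alone
- file: hand tool with wooden handle, 200 mm long, lying along its x axis, origin under its middle; leave alone
- bumper_left: blue bumper block on the head's side towards the robot's left (+y, smaller boom angles); push it to swing to larger angles. Origin in the middle of its flat upright outer face: 95 mm along the boom, 180 to 255 mm above the bench, 105 mm sideways of the lens axis at rest. Sprung: 40 N/m, almost undamped, sinks at most 25 mm, then stops hard (still 7 mm prouder than the cap)
- bumper_right: the same on the other side (towards -y, larger boom angles): push it to brake, or to swing to smaller angles. The two bumper faces are 210 mm apart. What runs against a still hand here springs back at nearly its full speed

How it is judged:
By the outcome, as a careful person would: the job done as asked, in the order asked, and still so for the second after the job is handed in, with the robot touching nothing.
It also fails if it takes over 38 s, if anything falls off the work surface, if the arm or the gripper's body presses on something with over 40 N, if the wrist force passes 120 N, or if a joint passes its speed limit or range.

ROBOT

A 7-joint arm with a two-finger parallel gripper is mounted at the origin on the work surface. World frame = base frame: x ahead of the robot, y to its left, z up, the work surface at z = 0. Lengths are in m, angles in degrees, forces in N, time in s.
With the tool pointing down it reaches from about 0.4 to 0.9 m from the base axis. Payload 5.6 kg.
Tool frame: the origin (TCP) lies on the front face of the gripper's body, between the roots of the fingers; the fingertips stand 88 mm ahead of it and the grasp point (between the pads) lies 69 mm ahead of it; z points along the fingers, y is the direction in which the jaws open and shut (so a half turn about z gives the same grasp; the last joint's range is limited). The gripper opens to 92 mm and grips with 3 to 60 N. Pads are 20 mm wide; open, the fingers measure 128 mm over their backs; the gripper's body (75 mm by 189 mm) begins 69 mm behind the grasp point.
Start: joints at [-71.047, 26.786, -0.665, 91.828, 0.344, 61.387, -3.226], TCP at [0.237, 0.605, 0.303] pointing down, gripper open.
Joint ranges: [-144.91, 144.91], [-17.63, 115.5], [-89.93, 88.59], [15.96, 139.68], [-74.01, 254.01], [8.47, 105.57], [-167.45, 167.45]. Speed limits (degrees/s): [147.25, 147.25, 180, 180, 180, 180, 180].

INTERFACE

Orientations are given as a 3x3 rotation matrix whose columns are the frame's x, y, z axes.
In Python, from station import ctrl gives the robot as it stands. Calls block until the motion is done:
- ctrl.move_ptp(position, orientation): joint-space move of the TCP to a pose.
- ctrl.move_linear(position, ori=None, v=0.15, stop_force=None): straight line of the TCP; ori=None keeps the orientation; v is the mean speed in m/s. With stop_force (N) it stops when the force on the tool has changed by that much, and returns True; else False.
- ctrl.movej(angles): joint-space move.
- ctrl.open_gripper() and ctrl.grab(): open the fingers fully, or close them until they stop; the grip force is fixed at half the most.
- ctrl.hold(seconds).
- ctrl.solve_ik(position, orientation): joint angles nearest the present ones, or None.
- ctrl.camera(name): name is "side" or "top"; returns a dict with "color" (384x512x3 uint8, red, green, blue), "range_z" (384x512 float32, m along the optical axis (not along the pixel's ray), 0 where there is no reading), "vfov" (degrees; the focal length in pixels is half the picture's height over the tangent of half this angle, whatever the lens; pixels are square), "cx", "cy" (the principal point, pixels), "dist" ([k1, k2, p1, p2, k3] as OpenCV has them; the pictures are not rectified), "R" (3x3) and "t" (3): a world point X has camera coordinates R X + t. Camera axes: x right, y down, z forward; pixel columns grow to the right and rows downward; lengths in m; the calibration is good to about 2 mm. A picture is of the moment at which its call begins.
A pose or a line that the arm cannot do raises ctrl.Unreachable and nothing moves.
- ctrl.finish_job(): hands the job in, once; it reports no verdict.
Readings, each from a call of its own:
- ctrl.current_time_s(): time.
- ctrl.current_q(): joint angles.
- ctrl.current_joint_velocities(): joint speeds.
- ctrl.current_effort(): joint torques, N m.
- ctrl.current_position(): TCP position.
- ctrl.current_tool_rot(): TCP orientation.
- ctrl.current_ft_force(): force on the tool from outside, world axes, zero at the start.
- ctrl.current_torque(): the same for the moment, N m.
- ctrl.current_gripper_width(): opening from 0.0 (shut) to 1.0 (fully open).
Only numpy, scipy, OpenCV 4.12 (cv2) and the standard library are available. Lean on these libraries where they do the work, as an engineer would, in place of code of your own. Each camera call takes 0.05 s, during which the arm holds its last target. There are 200 camera calls.

## Working session

There is one attempt and no reset: what is moved stays moved. The work goes in short steps, each a Python script; the robot and the scene stay as the last script left them, time stands still between calls to the robot, and variables do not carry over. Pictures are saved under pics/ and viewed, about 8 in all and at most 12, crops included, and the job is handed in when it is done.

```bash
ls; mkdir -p pics
python3 - <<'E'
from station import ctrl
import cv2,numpy as np
print(ctrl.current_time_s())
for n in("top","side"):
    c=ctrl.camera(n); np.savez(f"pics/{n}0.npz",**c)
    cv2.imwrite(f"pics/{n}0.png",c["color"][...,::-1])
    print(n,c["vfov"],c["cx"],c["cy"],c["dist"],np.round(c["R"],3).tolist(),c["t"],(-c["R"].T@c["t"]))
print(ctrl.current_time_s())
E
```

```text
pics
0.0
top 44.23566373717634 254.15161662690358 192.53260817823633 [-0.13511672  0.          0.          0.          0.        ] [[-0.021, -1.0, 0.013], [-0.981, 0.018, -0.192], [0.192, -0.017, -0.981]] [0.02080454 0.54933963 1.41435039] [0.2680385  0.03519648 1.49315453]
side 55.95523525166309 257.7213367292166 194.3109384369992 [-0.02064418  0.          0.          0.          0.        ] [[-0.728, -0.685, -0.007], [-0.651, 0.695, -0.305], [0.214, -0.218, -0.952]] [0.40872221 0.36594032 1.11819888] [0.29649697 0.26950606 1.17931799]
0.1
```

View pics/top0.png

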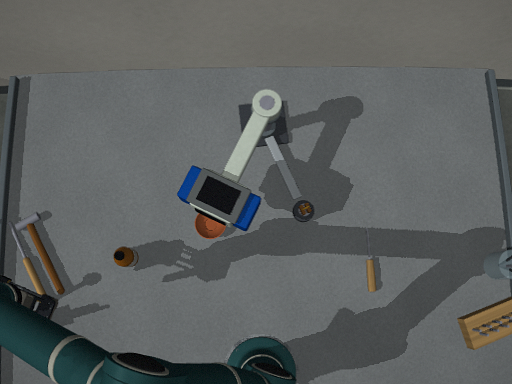

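View pics/side0.png

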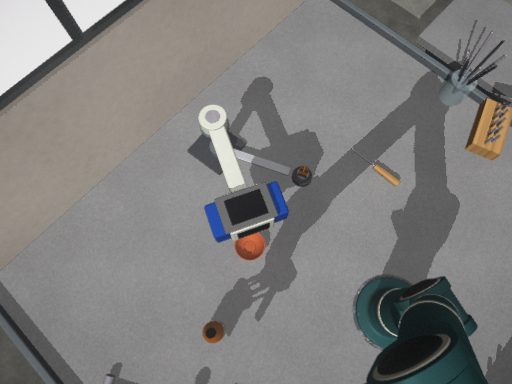

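```bash
cat > h.py <<'E'
import cv2,numpy as np
def K(c):
    f=192/np.tan(np.radians(c["vfov"])/2); return np.array([[f,0,c["cx"]],[0,f,c["cy"]],[0,0,1.]])
def rays(c,uv):
    n=cv2.undistortPoints(np.float64(uv).reshape(-1,1,2),K(c),np.float64(c["dist"])).reshape(-1,2)
    return np.c_[n,np.ones(len(n))]
def at_z(c,uv,z):                       # pixel -> world point at height z
    d=rays(c,uv)@c["R"]; o=-c["R"].T@c["t"]; return o+d*((z-o[2])/d[:,2])[:,None]
_g=np.stack(np.meshgrid(np.arange(512),np.arange(384)),-1).reshape(-1,2)
def cloud(c):
    Z=c["range_z"].reshape(-1,1); P=(rays(c,_g)*Z-c["t"])@c["R"]; P[Z[:,0]==0]=np.nan
    return P.reshape(384,512,3)
def proj(c,X):
    return cv2.projectPoints(np.float64(X).reshape(-1,1,3),cv2.Rodrigues(np.float64(c["R"]))[0],np.float64(c["t"]),K(c),np.float64(c["dist"]))[0].reshape(-1,2)
E
python3 - <<'E'
from h import *
for n,(hu,hv),(ru,rv) in(("top",(267,102),(303,210)),("side",(213,117),(302,176))):
    c=dict(np.load(f"pics/{n}0.npz")); P=cloud(c); I=c["color"].astype(int)
    near=lambda u,v,r:np.hypot(_U-u,_V-v)<r
    _V,_U=np.mgrid[:384,:512]
    print(n,"bench z",np.nanmedian(P[300:330,200:300,2]))
    m=near(hu,hv,25)&(P[...,2]>.242)&(P[...,2]<.26); print("hub",m.sum(),np.nanmean(P[m],0),np.ptp(P[m],0),at_z(c,[hu,hv],.245))
    b=(I[...,2]>120)&(I[...,0]<60)&(P[...,2]>.24); print("blue top",b.sum(),np.nanmean(P[b],0),np.nanmedian(P[b],0))
    m=(P[...,2]>.267)&(P[...,2]<.278)&near((220 if n=="top" else 248),(197 if n=="top" else 207),60);print("cap",m.sum(),np.nanmean(P[m],0),np.ptp(P[m],0))
    m=near(ru,rv,14);z=P[m];print("clamp z pct",np.nanpercentile(z[:,2],[5,30,50,70,85,95,100]))
    g=m&(I[...,0]>I[...,2]+60);print("gold/wood",g.sum(),np.nanmean(P[g],0))
    for nm,u in(("jar",(124,257) if n=="top" else (212,332)),("dish",(210,226)if n=="top" else(250,247))): print(nm,P[u[1],u[0]])
    big=cv2.resize(c["color"][rv-25:rv+25,ru-25:ru+25,::-1],(400,400),interpolation=cv2.INTER_CUBIC); cv2.imwrite(f"pics/c_{n}.png",big)
a=cv2.imread("pics/c_top.png");b=cv2.imread("pics/c_side.png");cv2.imwrite("pics/c.png",np.hstack([a,b]))
E
```

```text
top bench z 0.00015561450381884362
hub 598 [ 0.76611075 -0.0268446   0.24626056] [0.10837656 0.08566393 0.01244388] [[ 0.7709509  -0.02854593  0.245     ]]
blue top 531 [0.50883039 0.12665265 0.25524513] [0.51639074 0.1760484  0.25529287]
cap 1935 [0.50141644 0.1076382  0.27155885] [0.15000821 0.16933014 0.0109916 ]
clamp z pct [-0.00364299  0.00263952  0.03349555  0.03847239  0.06595105  0.08001285
  0.10176777]
gold/wood 13 [ 0.49478551 -0.14161658  0.09193876]
jar [0.35337866 0.39784253 0.10507893]
dish [0.45404236 0.15132683 0.00199851]
side bench z -4.990215554067975e-05
hub 538 [ 0.76687399 -0.02620586  0.24554248] [0.08890099 0.08177817 0.01078025] [[ 0.76446492 -0.02765478  0.245     ]]
blue top 635 [0.50670842 0.12740019 0.25465987] [0.51284881 0.17437478 0.25454037]
cap 1942 [0.49975946 0.10919017 0.27087091] [0.14884206 0.16961403 0.01090638]
clamp z pct [-0.00304896  0.00080182  0.02762034  0.03640955  0.06256097  0.07903119
  0.10119419]
gold/wood 7 [ 0.49138609 -0.14276544  0.09568607]
jar [0.35301555 0.40161323 0.13171997]
dish [0.45509472 0.14951282 0.00577099]
```

View pics/c.png

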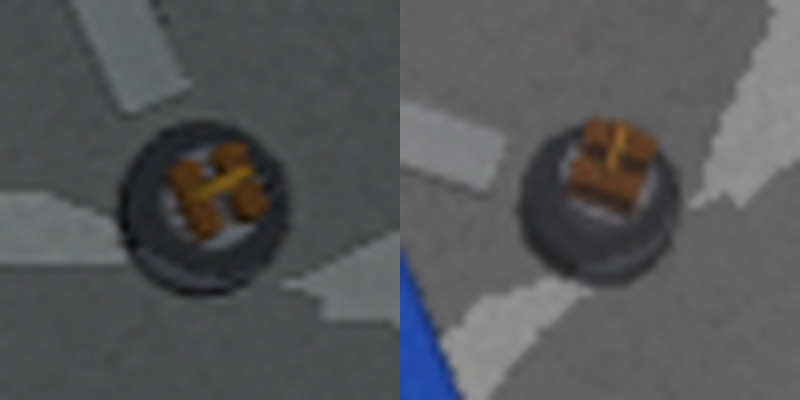

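```bash
cat >> h.py <<'E'
AX=np.array([.7667,-.0267])
def er(t): return np.array([-np.cos(t),-np.sin(t)])
def et(t): return np.array([np.sin(t),-np.cos(t)])
def boom(c,axis=None):                      # angle from white boom arm (top z=.238), plus cap check
    axis=AX if axis is None else axis
    P=cloud(c);I=c["color"].astype(int);D=P[...,:2]-axis;r=np.hypot(D[...,0],D[...,1]);a=np.arctan2(-D[...,1],-D[...,0])
    m=(P[...,2]>.230)&(P[...,2]<.246)&(r>.06)&(r<.215)&(abs(a)<1.2)&(I.min(-1)>110)&(np.ptp(I,-1)<60)
    if m.sum()<60: return np.nan,0,np.nan,0
    q=P[m][:,:2]; a0=np.median(a[m]); s=(q-axis)@et(a0); rr=(q-axis)@er(a0)
    # midline: extreme edges per radial bin
    ed=[(rr[k].mean(),(s[k].max()+s[k].min())/2) for lo in np.arange(.06,.21,.01) if (k:=(rr>lo)&(rr<lo+.01)).sum()>4]
    ed=np.array(ed); t1=a0+np.median(ed[:,1]/ed[:,0])
    m2=(P[...,2]>.266)&(P[...,2]<.278)&(r>.2)&(r<.4)&(abs(a)<1.2)
    if m2.sum()>800:
        ctr=cv2.minAreaRect(P[m2][:,:2].astype(np.float32)); d=np.array(ctr[0])-axis; t2=np.arctan2(-d[1],-d[0])
    else: ctr=None;t2=np.nan
    return t1,m.sum(),t2,ctr
HW=.010
def hand(phi,side,gap=0,z=.293):
    """TCP pose whose finger just touches the bumper face of a head at angle phi (side -1 left,+1 right), gap off it"""
    p=AX+.3*er(phi)+side*(.105+HW+gap)*et(phi)
    x=-et(phi); x=np.r_[x,0]; zz=np.array([0,0,-1.])
    return np.r_[p,z],np.c_[x,np.cross(zz,x),zz]
E
python3 - <<'E'
from h import *
from station import ctrl
C={n:dict(np.load(f"pics/{n}0.npz")) for n in("top","side")}
for n,c in C.items():
    P=cloud(c);m=(P[...,2]>.242)&(P[...,2]<.250)&(np.hypot(*(P[...,:2]-AX).transpose(2,0,1))<.06)&(P[...,0]<9)
    print(n,"hub circle",cv2.minEnclosingCircle(P[m][:,:2].astype(np.float32)),np.median(P[m],0)); print(boom(c))
uv={"top":(305.6,207.4),"side":(303.75,168.9)}
for n in uv:
    for z in(.086,.096): p=at_z(C[n],uv[n],z)[0];d=p[:2]-AX;print("ring",n,z,p,np.hypot(*d),np.arctan2(-d[1],-d[0]))
# triangulate
A=[];b=[]
for n,c in C.items():
    d=(rays(c,uv[n])@c["R"])[0];d/=np.linalg.norm(d);M=np.eye(3)-np.outer(d,d);A.append(M);b.append(M@(-c["R"].T@c["t"]))
p=np.linalg.lstsq(np.vstack(A),np.hstack(b),rcond=None)[0];print("tri",p)
print(np.round(ctrl.current_tool_rot(),3).tolist(),ctrl.current_ft_force())
for ph,s in((-.47,-1),(-.2,-1),(.1,-1),(0,1),(.4,1),(.6,1)):
    for g in(0,.05):
        pos,R=hand(ph,s,g);print(ph,s,g,pos.round(3),[None if q is None else np.round(q) for q in(ctrl.solve_ik(pos,R),ctrl.solve_ik(pos+[0,0,.1],R))])
E
```

```text
top hub circle ((0.7595683932304382, -0.027228286489844322), 0.050389282405376434) [ 0.76704273 -0.02747104  0.24598398]
(np.float64(-0.4788770265135361), np.int64(926), np.float64(-0.47086345068267627), ((0.5019662976264954, 0.10806338489055634), (0.14620360732078552, 0.10530004650354385), 63.24468994140625))
side hub circle ((0.7638963460922241, -0.02277420274913311), 0.047442834824323654) [ 0.76627029 -0.0261406   0.24533999]
(np.float64(-0.47186373405211496), np.int64(896), np.float64(-0.4702859435864963), ((0.5002115964889526, 0.10876289755105972), (0.14549070596694946, 0.10050339251756668), 63.01310348510742))
ring top 0.086 [ 0.49445892 -0.14437655  0.086     ] 0.29658553190194736 0.407996463316634
ring top 0.096 [ 0.49284985 -0.14310041  0.096     ] 0.29756168905974895 0.40191424242633494
ring side 0.086 [ 0.49261795 -0.14602903  0.086     ] 0.2989320824352705 0.4106271642841398
ring side 0.096 [ 0.49082413 -0.14222836  0.096     ] 0.29908910852282056 0.3965814098722747
tri [ 0.49247069 -0.14362606  0.0922834 ]
[[-0.931, 0.365, -0.0], [0.365, 0.931, -0.002], [-0.0, -0.002, -1
[... 958 characters left out ...]
0.,  -5.,  66.,  20.])]
0 1 0.05 [ 0.467 -0.192  0.293] [array([-23.,  17.,  50., 115., -16.,  55.,  35.]), array([-34.,  10.,  60., 108.,  -9.,  67.,  29.])]
0.4 1 0 [ 0.535 -0.249  0.293] [array([-18.,  29.,  53., 104., -26.,  61.,  68.]), array([-21.,  23.,  57.,  97., -20.,  71.,  64.])]
0.4 1 0.05 [ 0.555 -0.296  0.293] [array([-12.,  33.,  53.,  98., -29.,  64.,  73.]), array([-13.,  27.,  55.,  92., -23.,  73.,  68.])]
0.6 1 0 [ 0.584 -0.291  0.293] [array([-13.,  37.,  55.,  95., -32.,  66.,  84.]), array([-14.,  30.,  56.,  88., -26.,  75.,  79.])]
0.6 1 0.05 [ 0.612 -0.332  0.293] [array([ -8.,  41.,  55.,  88., -35.,  70.,  87.]), array([ -7.,  35.,  54.,  81., -28.,  78.,  82.])]
```

Run:
```python
from h import *
from station import ctrl
T=ctrl.current_time_s
p,R=hand(-.4705,-1,.06)
t=T();ctrl.grab();print("grab",T()-t,ctrl.current_gripper_width())
t=T();ctrl.move_ptp(p,R);print("ptp",T()-t)
for i in range(5):
    t=T();pp,R=hand(-.4705,-1,.06-.004*(i+1));ctrl.move_linear(pp,R,v=.04)
    print("step",round(T()-t,4),(ctrl.current_position()-pp).round(4),np.abs(ctrl.current_joint_velocities()).max().round(3),ctrl.current_ft_force().round(2))
for n in("top","side"):
    c=ctrl.camera(n);cv2.imwrite(f"pics/{n}1.png",c["color"][...,::-1]);print(n,boom(c)[:3])
a=cv2.imread("pics/top1.png")[50:320,100:450];b=cv2.imread("pics/side1.png")[50:320,100:450];cv2.imwrite("pics/v1.png",np.hstack([a,b]))
print(T(),ctrl.current_ft_force())
```

```text
grab 1.3499999999999999 0.0038458256342421824
ptp 1.7583
step 0.25 [-0.0004  0.0004  0.    ] 0.213 [-0.4   0.59 -0.39]
step 0.25 [-0.0001 -0.0003  0.0001] 0.333 [ 0.87  0.77 -0.31]
step 0.25 [-0.     -0.0004  0.0001] 0.295 [-0.23 -0.5  -0.29]
step 0.25 [-0.     -0.0003  0.    ] 0.336 [-0.01 -0.06 -0.24]
step 0.25 [-0.     -0.0003  0.    ] 0.432 [ 0.37 -0.35  0.02]
top (np.float64(-0.4739122639175376), np.int64(913), np.float64(-0.47115101256489245))
side (np.float64(-0.4728198287741109), np.int64(893), nan)
4.5583 [-0.29350975  0.21633167 -0.83860275]
```

View pics/v1.png

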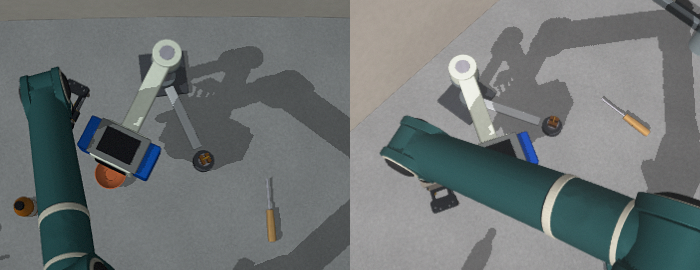

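Run:
```python
from h import *
from station import ctrl
import json
T=ctrl.current_time_s
p,R=hand(-.4705,-1,.008);ctrl.move_linear(p,R,v=.06)
phi=-.4705-.008/.3; L=[]
for i in range(9):
    phi+=.007/.3; ctrl.move_linear(*hand(phi,-1),v=.04)
    t=T();b=boom(ctrl.camera("top"));L.append((t,b[0],b[2]))
    print(i,round(t,3),"phi",round(phi,4),"boom",round(b[0],4),"cap",round(b[2],4),ctrl.current_ft_force().round(2))
    if b[0]-phi>.012: break
json.dump(L,open("log.json","w"))
```

```text
0 5.567 phi -0.4738 boom -0.4764 cap -0.4712 [-0.44 -0.19 -0.59]
1 5.95 phi -0.4505 boom -0.4684 cap -0.4629 [-1.21 -0.37  0.15]
2 6.333 phi -0.4272 boom -0.4348 cap -0.4305 [ 0.74 -1.05  0.33]
3 6.717 phi -0.4038 boom -0.3882 cap -0.387 [0.35 0.09 0.43]
```

Run:
```python
from h import *
from station import ctrl
import json
T=ctrl.current_time_s
L=json.load(open("log.json"))
def look(show=1):
    for n in("top","side"):
        t=T();c=ctrl.camera(n);b=boom(c);L.append((t,b[0],b[2]));print(n,round(t,3),"boom",round(b[0],4),b[1],"cap",round(b[2],4))
    return c
ctrl.move_linear(*hand(-.4038,-1,.03,.395),v=.15);look()
ctrl.move_linear(*hand(.30,1,.06,.395),v=.25);look()
ctrl.move_linear(*hand(.30,1,.05),v=.15)
c=look();c=ctrl.camera("top");cv2.imwrite("pics/t2.png",c["color"][...,::-1])
json.dump(L,open("log.json","w"));print(T(),ctrl.current_position())
```

```text
top 7.625 boom -0.2801 913 cap -0.2805
side 7.675 boom -0.2758 817 cap nan
top 9.908 boom -0.0338 949 cap -0.0343
side 9.958 boom -0.0322 871 cap -0.0285
top 10.842 boom 0.0643 952 cap 0.0652
side 10.892 boom 0.0617 862 cap 0.3346
10.9917 [ 0.52928972 -0.2733781   0.29410528]
```

View pics/t2.png

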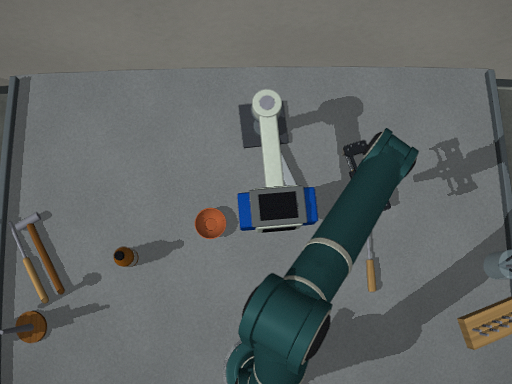

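Run:
```python
from h import *
from station import ctrl
import json
T=ctrl.current_time_s
L=[]
def look():
    t=T();b=boom(ctrl.camera("top"));th=b[0] if not abs(b[0]-b[2])<.01 else (b[0]+b[2])/2
    L.append((t,th));return t,th
L+=[(9.908,-.0340),(10.842,.0648)]
ctrl.move_linear(*hand(.30,1),v=.08)
for k in range(3): look();ctrl.hold(.12)
a=np.array(L);w,c0=np.polyfit(a[:,0]-a[-1,0],a[:,1],1);tl=a[-1,0];th=a[-1,1]*.5+c0*.5
tm=a[:,0].mean()-tl;w=w+.0035*tm   # speed now
dt=(.346-th)/w;wc=w-.0035*dt;dt=(.346-th)/((w+wc)/2);tc=tl+dt
ref=lambda t:.346+wc/2*(t-tc)
t0=tc+(.30-.346)/(wc/2)
print(L,"w",w,"wc",wc,"tc",tc,"t0",t0,"now",T())
if t0>T(): ctrl.hold(t0-T())
while T()<tc+2.2:
    ph=ref(T()+.3);s=T();ctrl.move_linear(*hand(ph,1),v=.04);d=T()-s
    t,th=look();print(round(t,3),"phi",round(ph,4),"ref",round(ref(t),4),"th",round(th,4),"d",round(d,3),ctrl.current_ft_force().round(2))
    if t>tc+.5 and ph-th>.012: break
    if t>tc+.5 and len(L)>2 and th-L[-2][1]<-.002: break
ctrl.move_linear(*hand(ph,1,.02),v=.06)
for k in range(3): print(look())
json.dump(L,open("log2.json","w"))
```

```text
[(9.908, -0.034), (10.842, 0.0648), (11.7667, np.float64(0.1509681281718124)), (11.9333, np.float64(0.16645654513070024)), (12.1, np.float64(0.1837322053485333))] w 0.09565210672690605 wc 0.08972205351143726 tc 13.84850100030262 t0 12.823112075290195 now 12.2667
13.083 phi 0.3135 ref 0.3117 th 0.2701 d 0.258 [ 0.44 -0.17 -0.84]
13.392 phi 0.3274 ref 0.3255 th 0.2985 d 0.258 [-0.2  -0.84 -1.02]
13.7 phi 0.3412 ref 0.3393 th 0.3251 d 0.258 [-0.56  0.16 -0.06]
14.008 phi 0.355 ref 0.3532 th 0.3529 d 0.258 [ 0.72  0.44 -0.2 ]
14.317 phi 0.3689 ref 0.367 th 0.3763 d 0.258 [ 0.78 -0.66  0.3 ]
14.625 phi 0.3827 ref 0.3808 th 0.3912 d 0.258 [ 0.49  1.04 -0.03]
14.933 phi 0.3965 ref 0.3947 th 0.3967 d 0.258 [ 0.13 -0.37 -0.15]
15.242 phi 0.4104 ref 0.4085 th 0.4007 d 0.258 [-0.11  1.3  -0.5 ]
15.55 phi 0.4242 ref 0.4223 th 0.4052 d 0.258 [ 0.16 -0.57 -0.79]
(16.0833, np.float64(0.40941454457049165))
(16.1333, np.float64(0.4098822226121748))
(16.1833, np.float64(0.40992037055152053))
```

Run:
```python
from h import *
from station import ctrl
T=ctrl.current_time_s
for k in range(4):
    for n in("top","side"):
        t=T();c=ctrl.camera(n);b=boom(c);print(n,round(t,3),"boom",round(b[0],4),b[1],"cap",round(b[2],4),b[3])
        np.savez(f"pics/{n}3.npz",**c);cv2.imwrite(f"pics/{n}3.png",c["color"][...,::-1])
    ctrl.hold(.35)
a=cv2.imread("pics/top3.png")[60:260,180:400];b=cv2.imread("pics/side3.png")[60:260,180:400];cv2.imwrite("pics/v3.png",cv2.resize(np.hstack([a,b]),None,fx=1.8,fy=1.8))
```

```text
top 16.233 boom 0.4111 937 cap 0.4069 ((0.49259960651397705, -0.14483317732810974), (0.10441966354846954, 0.14336267113685608), 23.087743759155273)
side 16.283 boom 0.4041 850 cap 0.5335 ((0.5068497061729431, -0.18016831576824188), (0.10426458716392517, 0.2239852398633957), 22.348474502563477)
top 16.683 boom 0.4217 933 cap 0.4108 ((0.494098424911499, -0.1454400271177292), (0.10418131947517395, 0.14418578147888184), 24.20370101928711)
side 16.733 boom 0.407 851 cap 0.5321 ((0.5063765645027161, -0.17995685338974), (0.10230568796396255, 0.2213573306798935), 23.22504234313965)
top 17.133 boom 0.4215 954 cap 0.4139 ((0.495830774307251, -0.14570024609565735), (0.10225560516119003, 0.14626255631446838), 24.847431182861328)
side 17.183 boom 0.4104 848 cap 0.5377 ((0.5089187622070312, -0.18042296171188354), (0.10129288583993912, 0.22147321701049805), 23.524267196655273)
top 17.583 boom 0.4244 946 cap 0.4166 ((0.49544715881347656, -0.14672058820724487), (0.10210032016038895, 0.14653439819812775), 25.6986083984375)
side 17.633 boom 0.412 853 cap 0.5388 ((0.5084587931632996, -0.181073859333992), (0.101261667907238, 0.2222265899181366), 23.659873962402344)
```

View pics/v3.png

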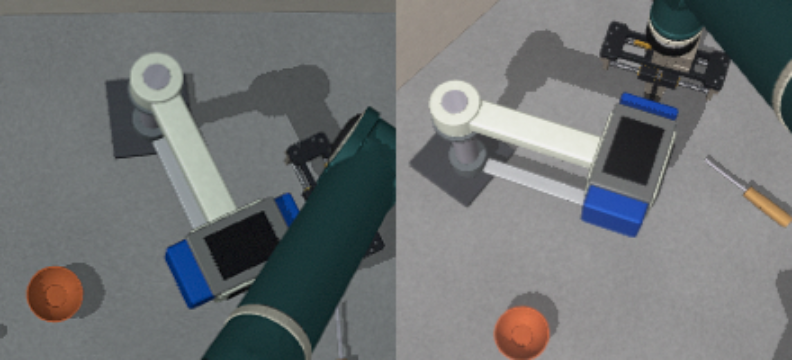

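```bash
cat >> h.py <<'E'
def look(ctrl):
    t=ctrl.current_time_s();a=boom(ctrl.camera("top"))[2];b=boom(ctrl.camera("side"))[0];return t+.025,(a+b)/2,a,b
E
python3 - <<'E'
from h import *
from station import ctrl
T=ctrl.current_time_s
ctrl.move_linear(*hand(.419,1,.003),v=.04)
r=look(ctrl);print(np.round(r,4))
ph0=.429;t0=T();sp=.0044;L=[r];mx=r[1]
while T()<t0+5:
    for _ in range(2): ph=ph0-sp*(T()+.25-t0);ctrl.move_linear(*hand(ph,1),v=.04)
    r=look(ctrl);L.append(r);mx=max(mx,np.mean([x[1] for x in L[-2:]]))
    print(np.round(r,4),"phi",round(ph,4))
    if np.mean([x[1] for x in L[-2:]])<mx-.0055: break
ctrl.move_linear(*hand(ph,1,.02),v=.05)
for k in range(2): print(np.round(look(ctrl),4));
E
```

```text
[18.675   0.4181  0.4194  0.4169]
[19.275   0.4176  0.4198  0.4154] phi 0.4268
[19.875   0.4187  0.4199  0.4174] phi 0.4242
[20.475   0.4155  0.4161  0.415 ] phi 0.4215
[21.075   0.4097  0.4113  0.4081] phi 0.4189
[21.725   0.4054  0.4077  0.4031]
[21.825   0.4046  0.4061  0.4032]
```

Run:
```python
from h import *
from station import ctrl
for k in range(4): print(np.round(look(ctrl),4)); ctrl.hold(.5)
```

```text
[21.925   0.4049  0.4069  0.4029]
[22.525   0.4031  0.4059  0.4003]
[23.125   0.4006  0.403   0.3983]
[23.725   0.4013  0.403   0.3996]
```

Run:
```python
from h import *
from station import ctrl
p,R=hand(.419,1,.08);ctrl.move_linear(p,R,v=.1);ctrl.move_linear(p+[0,0,.08],R,v=.1)
for k in range(3): print(np.round(look(ctrl),4)); ctrl.hold(.5)
for n in("top","side"):
    c=ctrl.camera(n);b=boom(c);print(n,np.round([b[0],b[2]],4),b[3])
    cv2.imwrite(f"pics/{n}4.png",c["color"][...,::-1])
cv2.imwrite("pics/v4.png",np.hstack([cv2.imread("pics/top4.png")[50:320,100:450],cv2.imread("pics/side4.png")[50:320,100:450]]))
print(ctrl.current_time_s())
```

```text
[26.025   0.4003  0.4029  0.3978]
[26.625   0.399   0.4008  0.3972]
[27.225   0.401   0.4026  0.3994]
top [0.4113 0.402 ] ((0.4930902123451233, -0.14304174482822418), (0.10550803691148758, 0.1441866010427475), 23.702024459838867)
side [0.3997 0.4022] ((0.4909938871860504, -0.14398717880249023), (0.1021418571472168, 0.14674682915210724), 22.603063583374023)
27.9
```

View pics/v4.png

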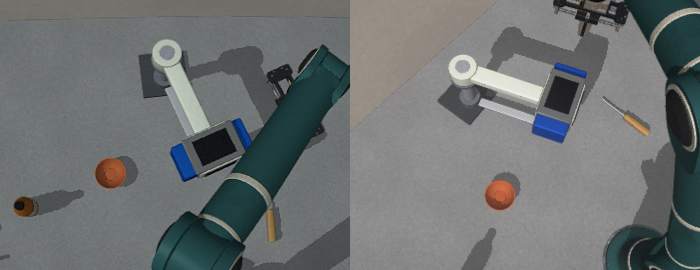

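Head centre is at (0.492, -0.1435), and the triangulated ring is at (0.4925, -0.1436). The boom is at rest, the hand is clear, and the jar, dish and file look undisturbed, so I am handing in.

```bash
python3 -c "
from station import ctrl
ctrl.finish_job();print(ctrl.current_time_s())"
```

```text
the job is handed in; nothing more can be done
the job is handed in; nothing more can be done
```

The microscope lens now stands over the gold ring, at rest and with the hand clear. I handed the job in at about 28 s of the 38 s allowed.

- **Push:** I pushed the left bumper with the closed fingers at about 0.018 m/s, so the head coasted at about 0.11 rad/s.
- **Brake:** I carried the hand over the head and met the right bumper while retreating at half the head's speed. That left a drift of under 0.01 rad/s.
- **Correction:** The drift stopped about 0.02 rad past the ring, roughly 6 mm. One slow nudge on the right bumper brought the head back.

**Last checks:**
- **Position:** The boom angle read 0.399–0.401 rad steadily over the last 4 s, and the ring was measured at 0.397–0.402 rad. The head centre matched the ring's position to about 1 mm, against a calibration good to about 2 mm.
- **Bench:** In the last picture the dish, jar and file looked undisturbed. The clamp itself was hidden under the head.
- **Disagreement:** The top camera's reading of the boom arm edge was 0.411 rad. I left it out because it had already disagreed with the other readings by up to 0.008 rad, including at the start, before anything was moved.
- **Force sensor:** Its noise, up to about 1 N, was too large to confirm the light contact forces, so I judged contact from the camera.

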